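# Make the bench scale ready: nest the kidney tray and its insert

## Task

Make the bench scale ready for the next two-part mix. The steel kidney tray lies askew on the scale's blue pan: without lifting it off the pan, turn it round until the outlines match and it drops fully home. Then take the white divided insert by its grip, turn it the same way round as the tray, lower it gently into the tray until it sits fully home, and let go; leave the tins and the check weights where they stand.

Things in the scene. Friction and masses are not known exactly. Their poses are not given: they have to be found in the camera images.
- scale: fixed bench scale: grey base, aluminium platform 200 x 140 mm, top 42 mm up, with a blue kidney-shaped pan bolted on: 26 mm high (rim 68 mm above the table), 188 x 105 mm over the rim, wall 3 mm. Origin under its middle on the table, z up. Its x runs along the pan's long axis; +y is the bulging (convex) side, -y the hollow side
- pan (a point): point on the pan's inner floor, 46 mm above the table, straight above the scale's origin: the tray's origin comes to lie here when home. Axes as the scale's
- tray: loose steel kidney tray 188 x 106 mm, 38 mm high, 0.17-0.35 kg, no grip; floor 3 mm, walls 2.5 mm, flare 19 degrees; round ends centred at x +-54, y -13 mm, there 50 mm wide inside at the floor. Origin mid underside; x along its length, +y bulging side. Starts flat on the pan's rim, 0.45-0.9 rad counter-clockwise from home. Home: axes as the scale's, origin at pan, 22 mm lower, 2.5 mm play
- insert: loose white plastic kidney insert 183 x 100 mm, 42 mm high, 0.10-0.20 kg, a web across its middle splits it in two cups and rises as a grip to 74 mm. Stands on the table. Origin mid underside (close to its centre of mass); x along its length, +y its bulging side. Home in the tray: axes as the tray's, origin 3 mm above the tray's origin, 2.5 mm play all round; it fits only this way round
- insert_grip (a point): middle of the insert's grip: body y +5 mm, 60 mm above its underside. The grip is 12 mm thick along the insert's x and 50 mm long along its y, from 38 to 74 mm above the underside; 45 mm free either side of it, down to the floor (3 mm)
- tin_white: bystander: white sample tin 68 mm wide, 72 mm high, behind the scale; origin under its middle
- tin_blue: bystander: blue sample tin 59 mm wide, 56 mm high, behind the scale; origin under its middle
- weight_big: bystander: grey check weight 42 mm wide, 66 mm high, at the right; origin under its middle
- weight_mid: bystander: brass-coloured check weight 31 mm wide, 49 mm high, at the right; origin under its middle
- weight_small: bystander: brass-coloured check weight 24 mm wide, 39 mm high, at the right; origin under its middle

How it is judged:
By the outcome, as a careful person would: the job done as asked, in the order asked, and still so for the second after the job is handed in, with the robot touching nothing.
It also fails if it takes over 54 s, if anything falls off the work surface, if the arm or the gripper's body presses on something with over 40 N, if the wrist force passes 120 N, or if a joint passes its speed limit or range.

## Robot

A 7-joint arm with a two-finger parallel gripper is mounted at the origin on a cart in front of the work surface, level with it; the furniture and walls round the work are solid. World frame = base frame: x ahead of the robot, y to its left, z up, the work surface at z = 0. Lengths are in m, angles in rad, forces in N, time in s.
With the tool pointing down it reaches from about 0.4 to 0.75 m from the base axis. Payload 19.5 kg.
Tool frame: the origin (TCP) lies at the centre of the arm's flange, where the gripper is bolted on; the fingertips stand 173 mm ahead of it and the grasp point (between the pads) lies 155 mm ahead of it; z points along the fingers, y is the line along which they close (so a half turn about z gives the same grasp; the last joint's range is limited). The gripper opens to 85 mm and grips with 20 to 120 N. Pads are 22 mm wide; open, the fingers measure 114 mm over their backs; the gripper's body (76 mm by 85 mm) begins 54 mm behind the grasp point. The pads swing forward as they close: fully open they stand 13 mm farther back than shut.
Start: joints at [1.193, 0.707, -0.028, 1.485, 0.022, 0.951, -0.075], TCP at [0.189, -0.543, 0.405] pointing down, gripper open.
Joint ranges: [-2.71, 2.71], [-0.32, 2.16], [-1.57, 1.52], [0, 2.45], [-1.46, 4.6], [0, 2.02], [-2.83, 2.83]. Speed limits (rad/s): [1.89, 1.89, 2.57, 2.57, 3.01, 3.01, 3.01].

## Interface

Orientations are given as a unit quaternion [x, y, z, w].
In Python, from plant import ctrl, camera, get_calibration, finder gives the robot as it stands.
- The arm moves only by the shell command python3 -m inch 'ROWS' [OPENING]. ROWS is JSON, a list of rows, each an object with "translation": the shift along the tool's x, y, z in mm, a list of three; "turn": the turn, a rotation vector about the tool's x, y, z in degrees, a list of three. In form: [{"translation": [tx, ty, tz], "turn": [ax, ay, az]}, ...]. A call has exactly 10 rows; each row is the pose to reach, as a shift and turn from the pose commanded when the call began, along the tool's axes at that moment; what a row does not reach only later rows make up. A row lasts 1/8 s, in which the tool goes at most 62.5 mm and 10.7 degrees, less where a joint would pass 70% of its speed; a pose out of reach is approached as far as the arm can. A call with a gripper value outside its range is refused whole. OPENING is the closure, from 0 (fully open) to 1 (shut), set as the call begins (- or left out, the last holds). The fingers move at their own pace and stop on an object; the grip force is fixed at half the most. Time passes only in rows, so rows that repeat a pose let the fingers close, or fill a call up. It gives the time, the measured TCP pose, the force, the opening and the grip force at its end, in the units of the state.
- ctrl.get_state(): the state, without advancing time (a new reading comes with each control period).
- camera(name): name is "side" or "top"; returns the picture (420x560x3 uint8, red, green, blue); there is no depth.
- get_calibration(name): a dict with "fovy" (degrees; the focal length in pixels is half the picture's height over the tangent of half this angle, whatever the lens; pixels are square), "cx", "cy" (the principal point, pixels), "eye" and "rotation" of the camera in the world. Camera axes: x right, y up, looking along -z (the intrinsics and any distortion apply to the point x, -y, -z); pixel columns grow to the right and rows downward; lengths in m; the calibration is good to about 2 mm. A picture is of the moment at which its call begins. get_calibration takes no time and is no camera call.
- ctrl.finish_job(): hands the job in; it is judged then, once.
Trained networks look in the newest picture that a camera, given by its name, has taken for a name from the list of things; names that differ only in an ending like _2 or _b are one class to them, and where a whole thing is asked for, a point or a joint stands for the part that bears it (a point fixed in the world has none). Each returns a list of dicts, best first, with "confidence" (0 to 1); they miss things now and then, are a little off and sometimes report something else, mostly with a low value. They report only what shows in the picture. A call takes as long as a camera call.
- finder.masks_of(thing, camera): "mask" (420x560 bool, what is visible of it) and "pixel" ([column, row] in pixels, amid what is visible of it).
The state is a dict: "t": time; "joints": joint angles; "joint_vel": joint speeds; "effort": joint torques, N m; "tool_pos": TCP position; "eef_rot": TCP orientation; "force": force on the tool from outside, world axes, zero at the start; "moment": the same for the moment, N m; "grip_width": finger opening in m; "gripper_force": force on a finger pad.
Only numpy, scipy, OpenCV 4.12 (cv2) and the standard library are available. Lean on these libraries where they do the work, as an engineer would, in place of code of your own. Each camera call takes 0.05 s, during which the arm holds its last target. There are 200 camera calls.

## Working session

There is one attempt and no reset: what is moved stays moved. The work goes in short steps, Python scripts to look and compute and a shell command to move; the robot and the scene stay as the last step left them, time stands still between calls to the robot, and variables do not carry over. Pictures are saved under pics/ and viewed, at most 11 in all, crops included, and the job is handed in when it is done.

```bash
mkdir -p pics
cat > h.py <<'E'
import numpy as np, cv2
from plant import ctrl, camera, get_calibration, finder
def K(n):
    c=get_calibration(n); f=210/np.tan(np.radians(c['fovy'])/2); return c,f
def ray(n,px):
    c,f=K(n); px=np.asarray(px,float).reshape(-1,2)
    d=undist(c,f,px); R=np.array(c['rotation']).reshape(3,3)
    return np.array(c['eye']), np.c_[d[:,0],-d[:,1],-np.ones(len(d))]@R.T
def undist(c,f,px):
    return (px-[c['cx'],c['cy']])/f
def onz(n,px,z):
    e,d=ray(n,px); return e+d*((z-e[2])/d[:,2])[:,None]
E
python3 - <<'E'
from h import *
for n in('top','side'):
    im=camera(n); cv2.imwrite(f'pics/{n}0.png',im[:,:,::-1]); print(n,get_calibration(n))
    for t in('scale','tray','insert','insert_grip','weight_big','tin_white'):
        for r in finder.masks_of(t,n)[:2]:
            m=r['mask']; ys,xs=np.nonzero(m); print(t,r['confidence'],r['pixel'],m.sum(),xs.min(),xs.max(),ys.min(),ys.max())
s=ctrl.get_state(); print(s)
E
```

```text
top {'fovy': 52.444392171999844, 'cx': 288.66613895507555, 'cy': 212.83297006370745, 'eye': array([0.45288611, 0.03311458, 1.2304313 ]), 'rotation': array([ 0.01668143, -0.03757132, -0.69644424,  0.71643251])}
scale 0.87 [273.2, 216.6] 1422 211 283 195 244
tray 0.66 [247.3, 220.1] 2388 214 273 185 247
insert 0.66 [161.8, 230.5] 1997 140 184 197 264
insert_grip 0.85 [162.6, 233.1] 2032 139 183 196 263
weight_big 0.44 [270.2, 222.6] 1482 210 284 194 244
tin_white 0.86 [260.4, 157.6] 303 247 270 151 167
side {'fovy': 48.87325636730188, 'cx': 273.8516586302845, 'cy': 210.07165445597255, 'eye': array([ 0.38243082, -0.64440595,  1.06198451]), 'rotation': array([ 0.29615563, -0.04213854, -0.13150446,  0.94510463])}
tray 0.95 [242.3, 179.8] 1802 214 280 160 201
insert 0.67 [215.1, 137.0] 1459 185 246 124 155
insert 0.36 [237.5, 327.5] 400 225 245 315 339
insert_grip 0.65 [215.7, 137.7] 1427 185 246 125 155
insert_grip 0.29 [244.7, 180.8] 1824 214 280 159 200
weight_big 0.84 [235.3, 326.2] 374 226 245 316 339
weight_big 0.16 [242.2, 208.7] 1316 217 261 161 232
tin_white 0.75 [307.3, 180.9] 233 302 316 170 189
tin_white 0.34 [213.5, 137.2] 1379 185 246 125 155
{'t': 0.7, 'joints': array([ 1.1932548 ,  0.706481  , -0.02759872,  1.48459321,  0.02200819,
        0.95094151, -0.07550526]), 'joint_vel': array([ 0.00124127,  0.00135684, -0.0007989 ,  0.00057267, -0.00155714,
       -0.00141922, -0.00190545]), 'effort': array([ 2.33883679e-05, -8.82865977e+01,  1.23410393e+00, -2.36361122e+01,
        1.70283741e-02,  1.84224518e-03,  3.95377197e-05]), 'tool_pos': array([ 0.18949529, -0.5428641 ,  0.40468052]), 'eef_rot': array([ 9.85936206e-01,  1.67122093e-01, -1.31171336e-05, -5.87838093e-05]), 'force': array([ 0.64143822, -1.00673116, -0.33489087]), 'moment': array([-0.0481612 ,  0.01267107,  0.03320415]), 'gripper_force': 0.0, 'grip_width': 0.08544283539436787}
```

```bash
sed -i "s/R=np.array(c\['rotation'\]).reshape(3,3)/R=Rotation.from_quat(c['rotation']).as_matrix()/; 1a from scipy.spatial.transform import Rotation" h.py
python3 - <<'E'
import cv2
a=cv2.imread('pics/top0.png')[130:280,120:320]; cv2.imwrite('pics/top0c.png',cv2.resize(a,None,fx=4,fy=4,interpolation=cv2.INTER_CUBIC))
a=cv2.imread('pics/side0.png')[100:250,160:360]; cv2.imwrite('pics/side0c.png',cv2.resize(a,None,fx=4,fy=4,interpolation=cv2.INTER_CUBIC))
E
```

```text
(no output)
```

View pics/top0c.png

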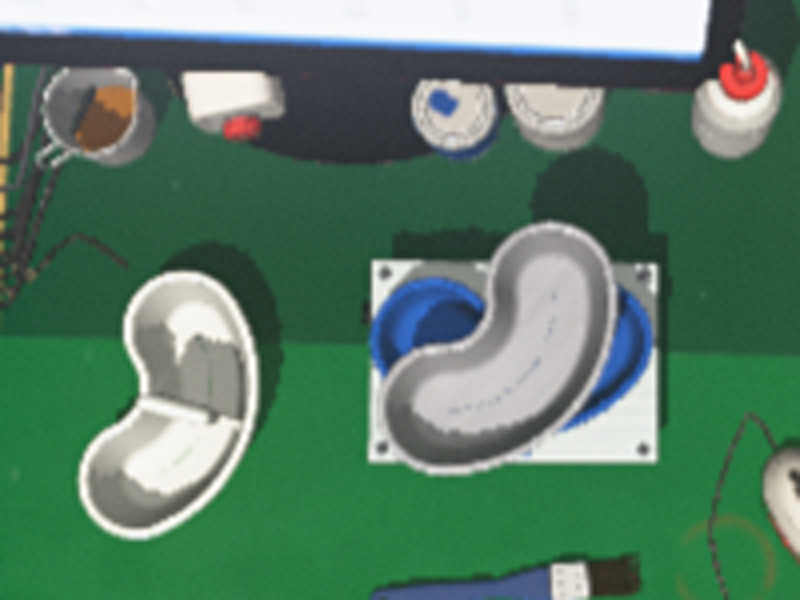

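View pics/side0c.png

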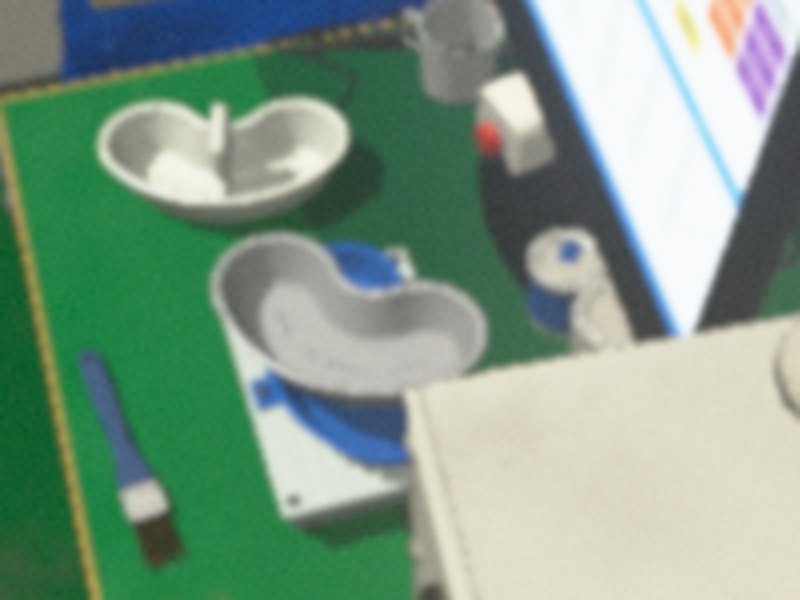

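The top view shows the tray on the blue pan (crop centre about 500,345) and the platform corners at crop (372,262), (657,262), (657,462), (369,462). The pan's hollow side faces up in the image. The insert is at the left (crop about 170,405), with its bulge to the right and slightly down. In the side view the tray lies flat on the rim and part of the scale is hidden. Next I fit the outlines.

```bash
cat >> h.py <<'E'
from scipy.optimize import minimize
def proj(n,P):
    c,f=K(n); R=Rotation.from_quat(c['rotation']).as_matrix()
    q=(np.asarray(P)-c['eye'])@R
    return np.c_[c['cx']+f*q[:,0]/-q[:,2], c['cy']-f*q[:,1]/-q[:,2]]
def kidney(r):
    a=np.linspace(-.898,.898,25); b=np.linspace(0,np.pi,15)
    o=np.c_[(69+r)*np.sin(a),-56+(69+r)*np.cos(a)]
    i=np.c_[(69-r)*np.sin(a),-56+(69-r)*np.cos(a)][::-1]
    e=lambda s,b:np.c_[s*54+r*np.cos(b),-13+r*np.sin(b)]
    return np.r_[o,e(1,.673-b),i,e(-1,-.673-b)]/1000 if False else np.r_[o,e(1,np.pi/2-.898-b),i,e(-1,-(np.pi/2-.898)-b)]/1000
def place(p,xy,z): 
    c,s=np.cos(p[2]),np.sin(p[2]); return np.c_[xy@np.array([[c,s],[-s,c]])+p[:2],np.full(len(xy),z)]
def fit(n,mask,p0,outl):  # outl: list of (xy,z); silhouette IoU, soft
    S=8
    M=cv2.GaussianBlur(mask.astype(np.float32),(0,0),1)
    def cost(p):
        im=np.zeros(mask.shape,np.uint8)
        for xy,z in outl: 
            cv2.fillPoly(im,[np.round(proj(n,place(p,xy,z))*16).astype(np.int32)],1,shift=4)
        return ((cv2.GaussianBlur(im.astype(np.float32),(0,0),1)-M)**2).sum()
    p=np.array(p0,float)
    for k in(1,.3,.15):
        p=minimize(cost,p,method='Nelder-Mead',options=dict(initial_simplex=[p]+[p+np.eye(3)[i]*k*[.02,.02,.2][i] for i in range(3)],xatol=1e-4,fatol=.1)).x
    return p,cost(p)/mask.sum()
TR=kidney(40),kidney(28); IN=kidney(37),kidney(25)
def best(t,n):
    r=finder.masks_of(t,n); return r[0]['mask'],r[0]['confidence']
E
python3 - <<'E'
from h import *
camera('top'); camera('side')
cor=onz('top',np.array([[372,262],[657,262],[657,462],[369,462]])/4+[120,130],.042); print(cor.round(3),cor.mean(0))
m,_=best('scale','top'); h=cv2.minAreaRect(np.argwhere(m)[:,::-1].astype(np.float32)); b=onz('top',cv2.boxPoints(h),.042); print(b.round(3),b.mean(0))
for n in('top','side'):
    for t,p0,o in(('tray',None,[(TR[0],.106),(TR[1],.068)]),('insert',None,[(IN[0],.042),(IN[1],0)])):
        m,c=best(t,n); px=np.argwhere(m).mean(0)[::-1]; p0=onz(n,px,o[0][1])[0]
        for a in(0.5,0,1,-.5) if t=='insert' else (2.2,):
            print(n,t,c,*fit(n,m,[p0[0],p0[1],(a+np.pi/2 if t=='insert' else a)],o))
for t in('weight_big','weight_mid','weight_small','tin_white','tin_blue'):
  for n in('top','side'):
    r=finder.masks_of(t,n)[:1]
    if r: print(t,n,r[0]['confidence'],onz(n,r[0]['pixel'],.03).round(3))
E
```

```text
[[0.587 0.212 0.042]
 [0.593 0.013 0.042]
 [0.453 0.009 0.042]
 [0.448 0.208 0.042]] [0.52039989 0.11042341 0.042     ]
[[0.591 0.217 0.042]
 [0.597 0.014 0.042]
 [0.458 0.01  0.042]
 [0.452 0.212 0.042]] [0.52450641 0.1131633  0.042     ]
top tray 0.81 [0.52103068 0.11008907 2.43272607] 0.016212071841063738
top insert 0.89 [0.48335983 0.34237852 2.9395428 ] 0.015445248668931096
top insert 0.89 [0.48378489 0.34195069 2.92598759] 0.014769508177975574
top insert 0.89 [0.48344549 0.34209319 2.93830664] 0.014296953936657274
top insert 0.89 [ 0.48598743  0.34925383 -0.20090934] 0.2816932402461408
side tray 0.76 [0.51814983 0.11128111 2.49233471] 0.02649634111966335
side insert 0.89 [0.48107396 0.34528898 2.89484135] 0.019334129207042042
side insert 0.89 [0.48144139 0.34583354 2.93068844] 0.02004532392512369
side insert 0.89 [0.48105792 0.34475896 2.9055047 ] 0.018284903046834534
side insert 0.89 [ 0.48508853  0.3505191  -0.31357229] 0.19372916880233512
weight_big top 0.79 [[ 0.415 -0.249  0.03 ]]
weight_big side 0.59 [[ 0.408 -0.252  0.03 ]]
weight_mid top 0.57 [[ 0.408 -0.248  0.03 ]]
weight_mid side 0.49 [[ 0.401 -0.299  0.03 ]]
weight_small top 0.61 [[ 0.398 -0.33   0.03 ]]
weight_small side 0.45 [[ 0.394 -0.338  0.03 ]]
tin_white top 0.63 [[0.703 0.086 0.03 ]]
tin_white side 0.55 [[0.704 0.118 0.03 ]]
tin_blue top 0.9 [[0.687 0.164 0.03 ]]
tin_blue side 0.79 [[0.696 0.162 0.03 ]]
```

Estimates:
- **Scale:** (0.521, 0.111), yaw about 1.60.
- **Tray:** (0.520, 0.1105), yaw about 2.45, so it must turn 49° clockwise.
- **Insert:** (0.4825, 0.3435), yaw about 2.92.

To turn the tray, I put the open fingers inside it along its length, then turn the wrist so they push as a couple.

```bash
python3 -m inch '[{"translation":[54,-51,0],"turn":[0,0,-3]},{"translation":[107,-102,0],"turn":[0,0,-6]},{"translation":[160,-153,0],"turn":[0,0,-9]},{"translation":[214,-205,0],"turn":[0,0,-12]},{"translation":[268,-256,0],"turn":[0,0,-15]},{"translation":[321,-308,0],"turn":[0,0,-18]},{"translation":[375,-359,0],"turn":[0,0,-21]},{"translation":[428,-410,0],"turn":[0,0,-24]},{"translation":[482,-462,0],"turn":[0,0,-28]},{"translation":[536,-513,0],"turn":[0,0,-31]}]' 0
cat >> h.py <<'E'
def goto(x,y,th,z):
    s=ctrl.get_state(); R=Rotation.from_quat(s['eef_rot']); c=R.as_matrix()[:2,0]; t=np.arctan2(c[1],c[0])
    d=R.inv().apply(np.array([x,y,z])-s['tool_pos'])*1000
    w=(th-t+np.pi)%(2*np.pi)-np.pi
    print('t',s['t'],'pos',s['tool_pos'].round(4),'th',round(t,3),'tilt',R.as_matrix()[:,2].round(3),'shift',d.round(1),'az',round(-np.degrees(w),1),'F',s['force'].round(1),'M',s['moment'].round(2),'j',s['joints'].round(2))
E
python3 -c "
from h import *
goto(.5265,.118,.879,.30)"
```

```text
t: 2.8
tool_pos: [0.4739, 0.016, 0.4049]
eef_rot: [0.905, 0.425, 0.0, 0.0]
force: [1.6, -0.5, 0.3]
grip_width: 0.0857
gripper_force: 0.0
t 2.8 pos [0.4739 0.016  0.4049] th 0.879 tilt [ 0. -0. -1.] shift [112.1 -24.6 104.9] az -0.0 F [ 1.6 -0.5  0.3] M [-0.05 -0.02  0.05] j [-0.05  0.56 -0.09  1.84  0.07  0.75 -0.87]
```

```bash
python3 -m inch '[{"translation":[50,-11,20],"turn":[0,0,0]},{"translation":[90,-20,50],"turn":[0,0,0]},{"translation":[112,-25,85],"turn":[0,0,0]},{"translation":[112,-25,105],"turn":[0,0,0]},{"translation":[112,-25,105],"turn":[0,0,0]},{"translation":[112,-25,105],"turn":[0,0,0]},{"translation":[112,-25,115],"turn":[0,0,0]},{"translation":[112,-25,125],"turn":[0,0,0]},{"translation":[112,-25,130],"turn":[0,0,0]},{"translation":[112,-25,130],"turn":[0,0,0]}]'
python3 - <<'E'
from h import *
goto(.5265,.118,.879,.255)
a=camera('side')[100:250,160:360]; cv2.imwrite('pics/s1.png',cv2.resize(a,None,fx=4,fy=4,interpolation=cv2.INTER_CUBIC)[:,:,::-1])
E
```

```text
t: 4.05
tool_pos: [0.5256, 0.1161, 0.2744]
eef_rot: [0.905, 0.425, -0.0, -0.0]
force: [0.5, 0.8, 0.7]
grip_width: 0.0854
gripper_force: 0.0
t 4.05 pos [0.5256 0.1161 0.2744] th 0.877 tilt [-0.001 -0.    -1.   ] shift [ 2.1 -0.5 19.4] az -0.1 F [0.5 0.8 0.7] M [ 0.02 -0.   -0.02] j [-0.25  0.84 -0.05  1.76  0.08  0.54 -1.04]
```

View pics/s1.png

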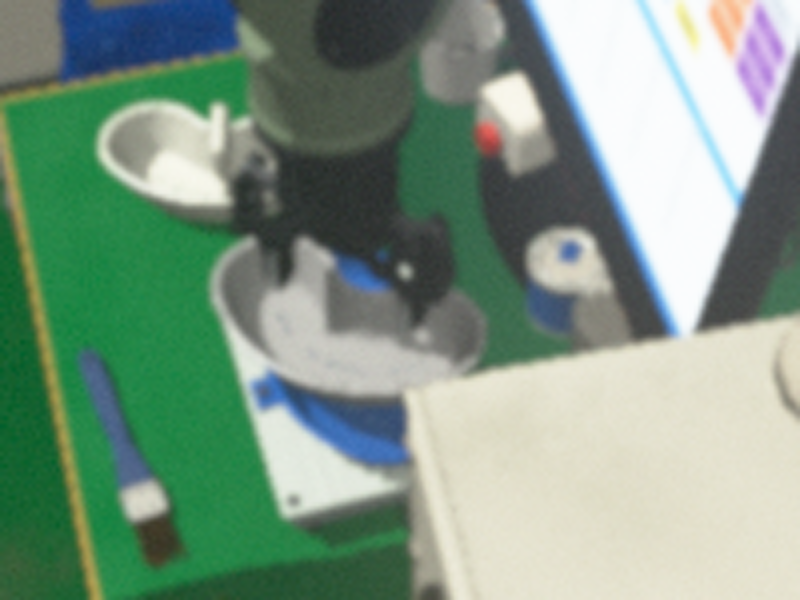

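The fingertips, at crop (285,280) and (420,320), are above the tray's two lobes. I lower them into the tray.

```bash
python3 -m inch '[{"translation":[2,0,5],"turn":[0,0,0]},{"translation":[2,0,10],"turn":[0,0,0]},{"translation":[2,0,15],"turn":[0,0,0]},{"translation":[2,0,19],"turn":[0,0,0]},{"translation":[2,0,22],"turn":[0,0,0]},{"translation":[2,0,24],"turn":[0,0,0]},{"translation":[2,0,26],"turn":[0,0,0]},{"translation":[2,0,26],"turn":[0,0,0]},{"translation":[2,0,26],"turn":[0,0,0]},{"translation":[2,0,26],"turn":[0,0,0]}]'
python3 -c "
from h import *
goto(.531,.111,.03,.247)"
```

```text
t: 5.35
tool_pos: [0.5269, 0.1177, 0.2488]
eef_rot: [0.905, 0.425, 0.0, -0.0]
force: [0.3, -1.3, 0.3]
grip_width: 0.0853
gripper_force: 0.0
t 5.35 pos [0.5269 0.1177 0.2488] th 0.877 tilt [ 0.  0. -1.] shift [-2.5  7.4  1.8] az 48.5 F [ 0.3 -1.3  0.3] M [-0.05  0.03  0.02] j [-0.25  0.89 -0.05  1.77  0.08  0.49 -1.05]
```

```bash
python3 -m inch '[{"translation":[0,1,1],"turn":[0,0,5]},{"translation":[0,2,1],"turn":[0,0,10]},{"translation":[-1,3,1],"turn":[0,0,16]},{"translation":[-1,4,1],"turn":[0,0,22]},{"translation":[-1,4,1],"turn":[0,0,28]},{"translation":[-2,5,1],"turn":[0,0,33]},{"translation":[-2,6,1],"turn":[0,0,39]},{"translation":[-2,7,1],"turn":[0,0,44]},{"translation":[-2,7,1],"turn":[0,0,48]},{"translation":[-2,7,1],"turn":[0,0,50]}]'
python3 - <<'E'
from h import *
goto(.531,.111,.03,.247)
a=camera('side')[100:250,160:360]; cv2.imwrite('pics/s2.png',cv2.resize(a,None,fx=4,fy=4,interpolation=cv2.INTER_CUBIC)[:,:,::-1])
E
```

```text
t: 6.6
tool_pos: [0.5309, 0.1118, 0.2477]
eef_rot: [1.0, 0.002, -0.0, -0.0]
force: [-1.2, 1.0, 0.3]
grip_width: 0.0855
gripper_force: 0.5
t 6.6 pos [0.5309 0.1118 0.2477] th 0.003 tilt [-0.  0. -1.] shift [0.1 0.8 0.7] az -1.5 F [-1.2  1.   0.3] M [0.25 0.2  0.11] j [-0.35  0.9   0.16  1.76 -0.27  0.5  -1.58]
```

View pics/s2.png

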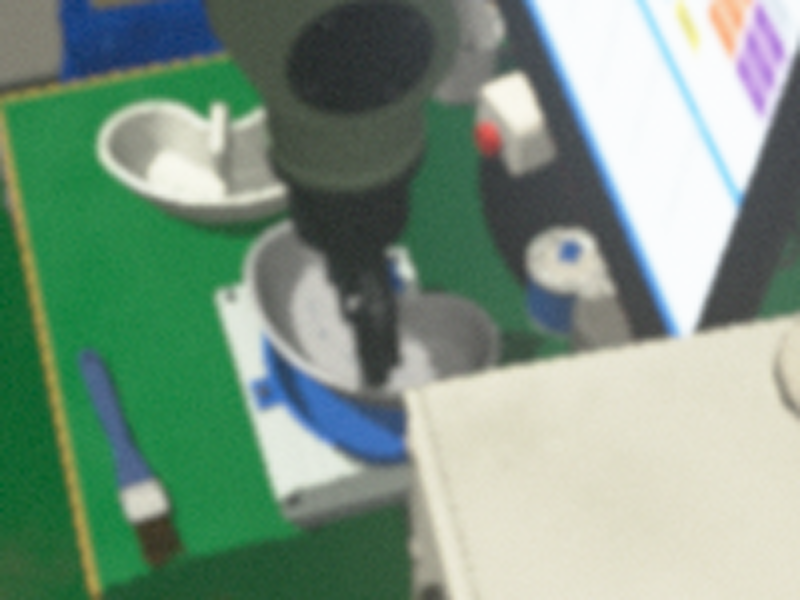

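The tray has followed part of the way, with its rim ends at crop (255,260) and (495,340). I keep turning.

```bash
python3 -m inch '[{"translation":[0,0,0],"turn":[0,0,1.5]},{"translation":[0,0,0],"turn":[0,0,3]},{"translation":[0,0,0],"turn":[0,0,4.5]},{"translation":[0,0,0],"turn":[0,0,6]},{"translation":[0,0,0],"turn":[0,0,7.5]},{"translation":[0,0,0],"turn":[0,0,9]},{"translation":[0,0,0],"turn":[0,0,10.5]},{"translation":[0,0,0],"turn":[0,0,12]},{"translation":[0,0,0],"turn":[0,0,12]},{"translation":[0,0,0],"turn":[0,0,12]}]'
python3 - <<'E'
from h import *
goto(.531,.111,.03,.247)
camera('side'); camera('top')
for n in('side','top'):
  for r in finder.masks_of('tray',n)[:1]:
    m=r['mask']; print(r['confidence'],m.sum())
    for z in(.106,.084): print(n,z,fit(n,m,[.52,.11,1.9],[(TR[0],z),(TR[1],z-.038)]))
E
```

```text
t: 7.9
tool_pos: [0.531, 0.1116, 0.2477]
eef_rot: [0.995, -0.102, -0.0, -0.0]
force: [0.2, 0.2, 0.3]
grip_width: 0.0855
gripper_force: 0.1
t 7.9 pos [0.531  0.1116 0.2477] th -0.205 tilt [-0.  0. -1.] shift [0.1 0.6 0.7] az -13.5 F [0.2 0.2 0.3] M [0.02 0.04 0.01] j [-0.38  0.91  0.21  1.76 -0.35  0.51 -1.71]
0.6 1141
side 0.106 (array([0.50595499, 0.10501362, 1.99821486]), np.float64(0.5479019526114702))
side 0.084 (array([0.51214123, 0.11721868, 2.07025944]), np.float64(0.49686388421957167))
0.71 367
top 0.106 (array([0.53530785, 0.07042102, 2.10332489]), np.float64(4.55689540935797))
top 0.084 (array([0.52682335, 0.07507754, 2.04637594]), np.float64(4.3484844654717305))
```

```bash
python3 -m inch '[{"translation":[0,0,0],"turn":[0,0,1]},{"translation":[0,0,0],"turn":[0,0,2]},{"translation":[0,0,0],"turn":[0,0,3]},{"translation":[0,0,0],"turn":[0,0,4]},{"translation":[0,0,0],"turn":[0,0,4]},{"translation":[0,0,0],"turn":[0,0,4]},{"translation":[0,0,0],"turn":[0,0,4]},{"translation":[0,0,0],"turn":[0,0,4]},{"translation":[0,0,0],"turn":[0,0,4]},{"translation":[0,0,0],"turn":[0,0,4]}]'
python3 - <<'E'
from h import *
goto(.531,.111,.03,.247)
f=lambda n,y,x: cv2.resize(camera(n)[y:y+100,x:x+133],(532,400),interpolation=cv2.INTER_CUBIC)[:,:,::-1]
a=f('side',140,195); b=f('top',170,190); cv2.imwrite('pics/s3.png',cv2.resize(np.hstack([a,b]),None,fx=.75,fy=.75))
E
```

```text
t: 9.35
tool_pos: [0.531, 0.1116, 0.2477]
eef_rot: [0.991, -0.137, -0.0, -0.0]
force: [-0.8, 0.1, 0.3]
grip_width: 0.0852
gripper_force: 0.2
t 9.35 pos [0.531  0.1116 0.2477] th -0.275 tilt [-0.  0. -1.] shift [0.2 0.6 0.7] az -17.5 F [-0.8  0.1  0.3] M [ 0.05 -0.   -0.  ] j [-0.39  0.91  0.23  1.76 -0.38  0.51 -1.76]
```

View pics/s3.png

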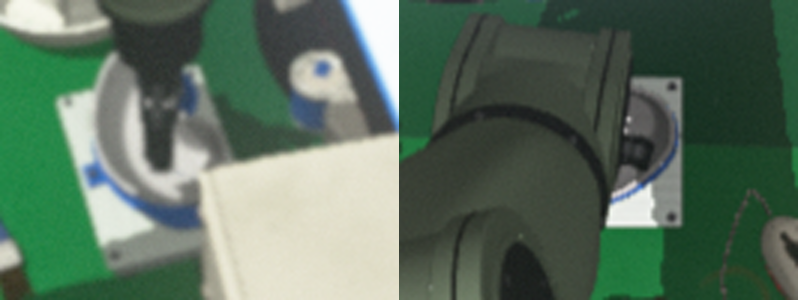

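The tray is close to matching the pan but has not dropped. In the top view the blue rim still shows at the right, at about (675,130). I keep turning.

```bash
python3 -m inch '[{"translation":[0,0,0],"turn":[0,0,1]},{"translation":[0,0,0],"turn":[0,0,2]},{"translation":[0,0,0],"turn":[0,0,3]},{"translation":[0,0,0],"turn":[0,0,4]},{"translation":[0,0,0],"turn":[0,0,5]},{"translation":[0,0,0],"turn":[0,0,6]},{"translation":[0,0,0],"turn":[0,0,7]},{"translation":[0,0,0],"turn":[0,0,8]},{"translation":[0,0,0],"turn":[0,0,8]},{"translation":[0,0,0],"turn":[0,0,8]}]'
python3 - <<'E'
from h import *
goto(.531,.111,.03,.247)
f=lambda n,y,x: cv2.resize(camera(n)[y:y+100,x:x+133],(532,400),interpolation=cv2.INTER_CUBIC)[:,:,::-1]
a=f('side',140,195); b=f('top',170,190); cv2.imwrite('pics/s4.png',cv2.resize(np.hstack([a,b]),None,fx=.75,fy=.75))
E
```

```text
t: 10.7
tool_pos: [0.531, 0.1116, 0.2477]
eef_rot: [0.979, -0.206, -0.0, -0.0]
force: [-1.1, 0.7, 0.4]
grip_width: 0.0852
gripper_force: 0.2
t 10.7 pos [0.531  0.1116 0.2477] th -0.415 tilt [-0.  0. -1.] shift [0.2 0.6 0.7] az -25.5 F [-1.1  0.7  0.4] M [ 0.13 -0.02  0.04] j [-0.4   0.91  0.26  1.77 -0.43  0.52 -1.84]
```

View pics/s4.png

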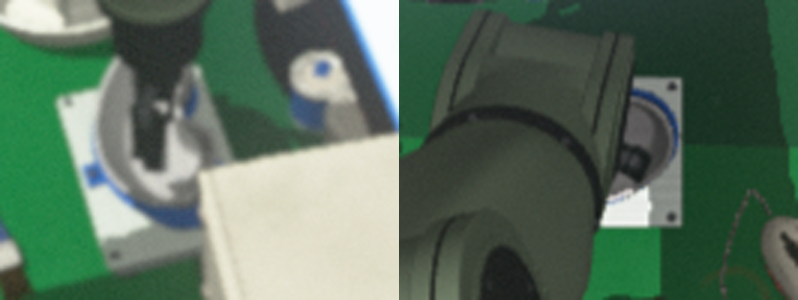

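```bash
python3 -m inch '[{"translation":[0,0,-25],"turn":[0,0,0]},{"translation":[0,0,-60],"turn":[0,0,0]},{"translation":[4,30,-80],"turn":[0,0,0]},{"translation":[10,80,-80],"turn":[0,0,0]},{"translation":[16,130,-80],"turn":[0,0,0]},{"translation":[22,180,-80],"turn":[0,0,0]},{"translation":[27,230,-80],"turn":[0,0,0]},{"translation":[32,270,-80],"turn":[0,0,0]},{"translation":[32,270,-80],"turn":[0,0,0]},{"translation":[32,270,-80],"turn":[0,0,0]}]'
python3 - <<'E'
from h import *
goto(.531,.111,.03,.247)
f=lambda n,y,x: cv2.resize(camera(n)[y:y+100,x:x+133],(532,400),interpolation=cv2.INTER_CUBIC)[:,:,::-1]
a=f('side',140,195); b=f('top',170,190); cv2.imwrite('pics/s5.png',cv2.resize(np.hstack([a,b]),None,fx=.75,fy=.75))
for n in('side','top'):
  for r in finder.masks_of('tray',n)[:1]:
    m=r['mask']; print(r['confidence'],m.sum())
    for z in(.106,.084): print(n,z,fit(n,m,[.52,.11,1.6],[(TR[0],z),(TR[1],z-.038)]))
E
```

```text
t: 12.05
tool_pos: [0.4517, -0.1479, 0.3277]
eef_rot: [0.979, -0.206, -0.0, -0.0]
force: [-0.0, 0.3, 0.9]
grip_width: 0.0851
gripper_force: 0.0
t 12.05 pos [ 0.4517 -0.1479  0.3277] th -0.414 tilt [ 0.  0. -1.] shift [ -31.7 -268.9   80.8] az -25.5 F [-0.   0.3  0.9] M [-0.    0.05 -0.04] j [ 0.12  0.7   0.23  1.94 -0.3   0.53 -1.43]
0.44 71
side 0.106 (array([0.57502155, 0.15252338, 1.22078798]), np.float64(21.955064370598592))
side 0.084 (array([0.5785225 , 0.16985827, 1.10137584]), np.float64(21.095500247579224))
0.86 2165
top 0.106 (array([0.52077091, 0.11777965, 1.49850588]), np.float64(0.00814711150065856))
top 0.084 (array([0.52139963, 0.11843383, 1.50010345]), np.float64(0.008278951138326808))
```

View pics/s5.png

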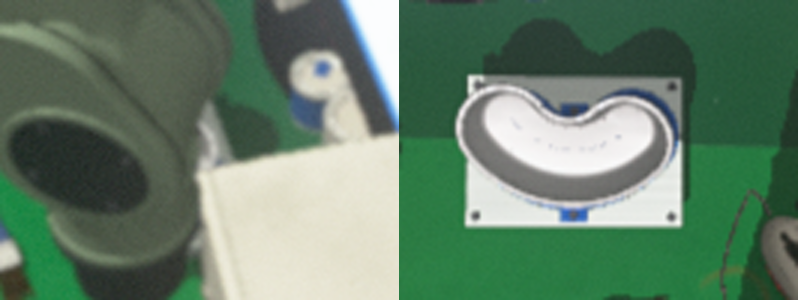

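The tray is now at (0.521, 0.118), yaw 1.50. That is 0.1 rad too far, and 7 mm too far toward +y. In the top view, tray crop x spans 457–675 and the pan lugs are at (573,107) and (573,215). I go back in to push it about 7 mm toward -y and turn it back slightly.

```bash
python3 -m inch '[{"translation":[-6,-50,0],"turn":[0,0,-4]},{"translation":[-12,-105,0],"turn":[0,0,-8]},{"translation":[-18,-160,0],"turn":[0,0,-12]},{"translation":[-24,-215,0],"turn":[0,0,-16]},{"translation":[-32,-275,0],"turn":[0,0,-20]},{"translation":[-32,-275,10],"turn":[0,0,-20]},{"translation":[-32,-275,30],"turn":[0,0,-20]},{"translation":[-32,-275,55],"turn":[0,0,-20]},{"translation":[-32,-275,80],"turn":[0,0,-20]},{"translation":[-32,-275,80],"turn":[0,0,-20]}]'
python3 - <<'E'
from h import *
goto(.533,.086,.03,.247)
cor=onz('top',(np.array([[468,77],[682,77],[682,227],[466,227]])-[399,0])/3+[190,170],.042); print(cor.round(3),cor.mean(0))
print(onz('top',(np.array([[573,107],[573,215]])-[399,0])/3+[190,170],.05))
E
```

```text
t: 13.5
tool_pos: [0.5326, 0.116, 0.2466]
eef_rot: [0.999, -0.033, -0.001, 0.0]
force: [-0.2, -0.6, 1.8]
grip_width: 0.0854
gripper_force: 0.0
t 13.5 pos [0.5326 0.116  0.2466] th -0.066 tilt [-0.003 -0.001 -1.   ] shift [ 2.4 30.  -0.4] az -5.5 F [-0.2 -0.6  1.8] M [-0.   -0.03 -0.01] j [-0.37  0.91  0.19  1.75 -0.31  0.51 -1.62]
[[0.587 0.212 0.042]
 [0.593 0.013 0.042]
 [0.453 0.009 0.042]
 [0.448 0.208 0.042]] [0.51994018 0.11023387 0.042     ]
[[0.56077243 0.11277142 0.05      ]
 [0.46120787 0.109347   0.05      ]]
```

```bash
python3 -m inch '[{"translation":[1,10,0],"turn":[0,0,0]},{"translation":[2,20,0],"turn":[0,0,0]},{"translation":[2,24,0],"turn":[0,0,0]},{"translation":[2,26,0],"turn":[0,0,0]},{"translation":[2,28,0],"turn":[0,0,0]},{"translation":[2,30,0],"turn":[0,0,0]},{"translation":[2,30,0],"turn":[0,0,0]},{"translation":[2,15,0],"turn":[0,0,0]},{"translation":[2,4,0],"turn":[0,0,0]},{"translation":[2,4,0],"turn":[0,0,0]}]'
python3 - <<'E'
from h import *
goto(.532,.110,.375,.247)
E
```

```text
t: 14.75
tool_pos: [0.5347, 0.1134, 0.2476]
eef_rot: [0.999, -0.032, -0.0, -0.0]
force: [-0.1, -0.7, -0.7]
grip_width: 0.0857
gripper_force: 0.0
t 14.75 pos [0.5347 0.1134 0.2476] th -0.064 tilt [-0.  0. -1.] shift [-2.4  3.6  0.6] az -25.1 F [-0.1 -0.7 -0.7] M [ 0.01 -0.03  0.07] j [-0.36  0.91  0.19  1.75 -0.3   0.51 -1.62]
```

```bash
python3 -m inch '[{"translation":[-1,2,0],"turn":[0,0,-8]},{"translation":[-2,4,0],"turn":[0,0,-15]},{"translation":[-2,4,0],"turn":[0,0,-18]},{"translation":[-2,4,0],"turn":[0,0,-20]},{"translation":[-2,4,0],"turn":[0,0,-22]},{"translation":[-2,4,0],"turn":[0,0,-24]},{"translation":[-2,4,0],"turn":[0,0,-25]},{"translation":[-2,4,0],"turn":[0,0,-26]},{"translation":[-2,4,0],"turn":[0,0,-26]},{"translation":[-2,4,0],"turn":[0,0,-26]}]'
python3 - <<'E'
from h import *
goto(.532,.110,.375,.247)
f=lambda n,y,x: cv2.resize(camera(n)[y:y+100,x:x+133],(532,400),interpolation=cv2.INTER_CUBIC)[:,:,::-1]
a=f('side',140,195); b=f('top',170,190); cv2.imwrite('pics/s6.png',cv2.resize(np.hstack([a,b]),None,fx=.75,fy=.75))
E
```

```text
t: 16.0
tool_pos: [0.5325, 0.1082, 0.2477]
eef_rot: [0.981, 0.193, 0.0, -0.0]
force: [-0.5, -0.5, 0.7]
grip_width: 0.0857
gripper_force: 0.1
t 16.0 pos [0.5325 0.1082 0.2477] th 0.388 tilt [ 0.  0. -1.] shift [ 0.2 -1.8  0.7] az 0.7 F [-0.5 -0.5  0.7] M [-0.05  0.05  0.01] j [-0.3   0.9   0.07  1.76 -0.12  0.49 -1.33]
```

View pics/s6.png

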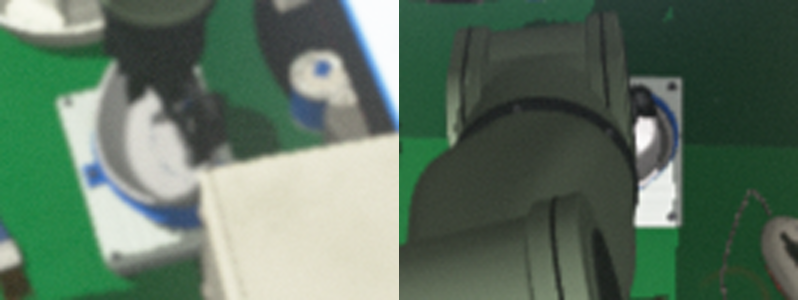

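The tray has not dropped, and a gap still shows at its right, crop 668 to 680. I push further toward -y.

```bash
python3 -m inch '[{"translation":[0,0,0],"turn":[0,0,10]},{"translation":[0,0,0],"turn":[0,0,20]},{"translation":[-4,10,0],"turn":[0,0,20]},{"translation":[-7,17,0],"turn":[0,0,20]},{"translation":[-8,20,0],"turn":[0,0,20]},{"translation":[-9,22,0],"turn":[0,0,20]},{"translation":[-10,24,0],"turn":[0,0,20]},{"translation":[-11,26,0],"turn":[0,0,20]},{"translation":[-11,26,0],"turn":[0,0,20]},{"translation":[-11,26,0],"turn":[0,0,20]}]'
cat >> h.py <<'E'
def gap():
    im=camera('top').astype(int); hsv=cv2.cvtColor(im.astype(np.uint8),cv2.COLOR_RGB2HSV)
    b=(hsv[:,:,0]>100)&(hsv[:,:,0]<130)&(hsv[:,:,1]>110)
    for r in range(196,236,4):
        print(r,''.join('B' if b[r,c] else ('w' if im[r,c].min()>170 else ('g' if hsv[r,c,1]<70 else '.')) for c in range(245,290)))
E
python3 - <<'E'
from h import *
goto(.532,.080,.03,.247); gap()
E
```

```text
t: 17.35
tool_pos: [0.5321, 0.0801, 0.2477]
eef_rot: [1.0, 0.02, -0.0, -0.0]
force: [0.2, 0.5, -0.0]
grip_width: 0.0853
gripper_force: 0.0
t 17.35 pos [0.5321 0.0801 0.2477] th 0.039 tilt [-0.  0. -1.] shift [-0.1  0.1  0.7] az 0.5 F [ 0.2  0.5 -0. ] M [ 0.02 -0.01 -0.04] j [-0.29  0.9   0.15  1.78 -0.25  0.48 -1.5 ]
196 gggggggggggggggggggggggggggggggggggggggg.....
200 gggggggggggggggggggggggggggggggggggggggg.....
204 gggggggggggggggggggggggggggggggggggggggg.....
208 ggggggggggggggggggggggggggggggggggggggggg....
212 gggggggggggggggggggggggggggggggggggggggggg...
216 ggggggggggggggggggggggggggggggggggggggggggg..
220 gggggggggggggggggggggggggggggggggggg.ggg.....
224 ggggggggggggggggggggggggggggggggggggwggg.....
228 gggggggggggggggggggggggggggggggggggwwggg.....
232 ggggggggggggggggggggggggggggggggggggwggg.....
```

```bash
python3 -m inch '[{"translation":[0,-8,-20],"turn":[0,0,0]},{"translation":[0,-10,-60],"turn":[0,0,0]},{"translation":[-10,20,-80],"turn":[0,0,0]},{"translation":[-30,70,-80],"turn":[0,0,0]},{"translation":[-50,120,-80],"turn":[0,0,0]},{"translation":[-70,170,-80],"turn":[0,0,0]},{"translation":[-89,225,-80],"turn":[0,0,0]},{"translation":[-89,225,-80],"turn":[0,0,0]},{"translation":[-89,225,-80],"turn":[0,0,0]},{"translation":[-89,225,-80],"turn":[0,0,0]}]'
cat >> h.py <<'E'
def tray():
    camera('top'); m,c=best('tray','top')
    for z in(.106,.084): print(c,m.sum(),z,fit('top',m,[.52,.11,1.6],[(TR[0],z),(TR[1],z-.038)]))
E
python3 - <<'E'
from h import *
goto(.532,.080,.03,.247); tray(); gap()
E
```

```text
t: 18.65
tool_pos: [0.4524, -0.1472, 0.3277]
eef_rot: [1.0, 0.02, 0.0, -0.0]
force: [-0.4, 0.2, 0.4]
grip_width: 0.0852
gripper_force: 0.0
t 18.65 pos [ 0.4524 -0.1472  0.3277] th 0.041 tilt [ 0.  0. -1.] shift [  88.8 -223.8   80.8] az 0.6 F [-0.4  0.2  0.4] M [-0.   -0.04 -0.02] j [ 0.18  0.69  0.11  1.94 -0.14  0.52 -1.14]
0.63 2222 0.106 (array([0.52299718, 0.1118968 , 1.62600395]), np.float64(0.003697863577937994))
0.63 2222 0.084 (array([0.523905  , 0.11443787, 1.61075977]), np.float64(0.0055518347759916375))
196 wwwwwwwwwwwwwgggggggggggggggggggggggggwg.....
200 gggggggggggggggwwwwwwwwwwwwwwggggggggggg.....
204 ggggggggggwwggggggggggggggggggggwwgggggg.....
208 wwwwwwwwggggggggwwwwwwwwwwwwgggggggwgggg.....
212 gggggggggggwwwwwwwwwwwwwwwwwwwggggggwwgg.....
216 wwwwwwwwwwwwwwwwwwwwwwwwwwwwwwggggggwggg.....
220 wwwwwwwwwwwwwwwwwwwwwwwwwwwwgggggggwgwwg.....
224 wwwwwwwwwwwwwwwwwwwwwwwgggggggggwggwwwwg.....
228 wwwwwwwwwwwwwgggggggggggggggwwggwwwwwwwg.....
232 gggggggggggggggggggggggwg.gwwwwwwwwwwwwg.....
```

Run:
```python
from h import *
im=camera('top'); m,c=best('tray','top')
for z in(.076,.084,.09,.098,.106): print(z,fit('top',m,[.522,.112,1.6],[(TR[0],z),(TR[1],z-.038)]))
a=cv2.resize(im[175:255,195:295],None,fx=8,fy=7.5,interpolation=cv2.INTER_CUBIC)[:,:,::-1]; cv2.imwrite('pics/s7.png',a)
```

```text
0.076 (array([0.52437934, 0.11406748, 1.59421164]), np.float64(0.012783676652447696))
0.084 (array([0.52456916, 0.11201732, 1.59450182]), np.float64(0.008775154891722104))
0.09 (array([0.52451011, 0.11197249, 1.60064464]), np.float64(0.006892451233428791))
0.098 (array([0.52350925, 0.11093066, 1.60332522]), np.float64(0.0061638197446765115))
0.106 (array([0.52311854, 0.11016282, 1.60365913]), np.float64(0.0059419219950230685))
```

View pics/s7.png

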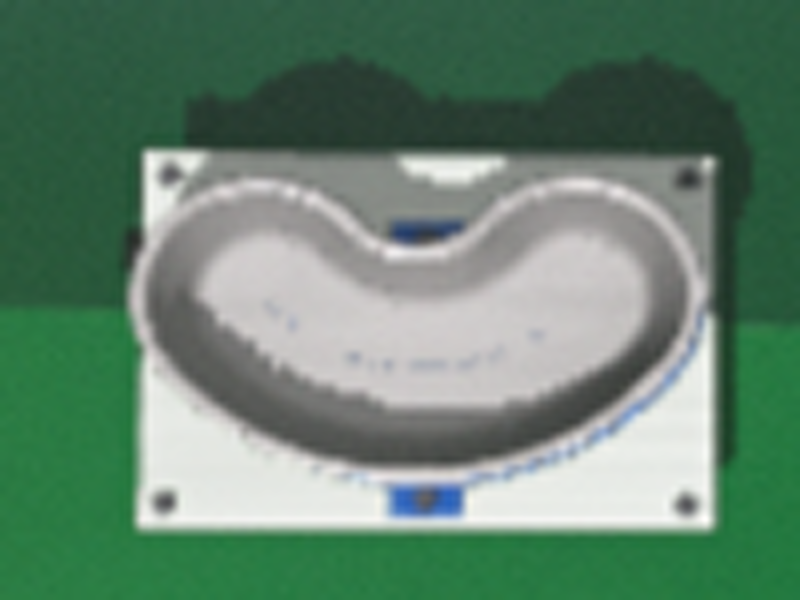

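The lowest lugs and the outlines now line up. The tray's shadow has shortened from about 22 to about 16 px, so the tray has dropped. I'll check its height from the side view when the arm clears it. Next I move over the insert.

```bash
python3 -m inch '[{"translation":[5,-50,0],"turn":[0,0,-8]},{"translation":[10,-100,0],"turn":[0,0,-16]},{"translation":[15,-150,0],"turn":[0,0,-24]},{"translation":[20,-205,0],"turn":[0,0,-33]},{"translation":[26,-260,0],"turn":[0,0,-42]},{"translation":[32,-315,0],"turn":[0,0,-51]},{"translation":[38,-370,0],"turn":[0,0,-59]},{"translation":[44,-425,0],"turn":[0,0,-67]},{"translation":[49,-484,0],"turn":[0,0,-75]},{"translation":[49,-484,0],"turn":[0,0,-75]}]' 0.3
python3 - <<'E'
from h import *
goto(.4817,.338,1.354,.213)
camera('side'); m,c=best('tray','side')
for z in(.084,.095,.106): print(c,m.sum(),z,fit('side',m,[.522,.112,1.6],[(TR[0],z),(TR[1],z-.038)]))
E
```

```text
t: 20.15
tool_pos: [0.4807, 0.3412, 0.3272]
eef_rot: [0.779, 0.627, 0.0, -0.001]
force: [0.4, -0.3, -0.9]
grip_width: 0.0595
gripper_force: 0.0
t 20.15 pos [0.4807 0.3412 0.3272] th 1.355 tilt [-0.001  0.002 -1.   ] shift [ -3.1   1.8 114.2] az 0.1 F [ 0.4 -0.3 -0.9] M [-0.03  0.03 -0.01] j [-0.61  0.82 -0.13  1.52  0.13  0.8  -1.  ]
0.61 1640 0.084 (array([0.51989254, 0.11800455, 1.51769178]), np.float64(0.05307114763957698))
0.61 1640 0.095 (array([0.51897256, 0.11131953, 1.50842628]), np.float64(0.0649916904728587))
0.61 1640 0.106 (array([0.51766298, 0.10231269, 1.53043918]), np.float64(0.07487250072200125))
```

```bash
python3 -m inch '[{"translation":[-1,1,25],"turn":[0,0,0]},{"translation":[-3,2,50],"turn":[0,0,0]},{"translation":[-3,2,75],"turn":[0,0,0]},{"translation":[-3,2,95],"turn":[0,0,0]},{"translation":[-3,2,106],"turn":[0,0,0]},{"translation":[-3,2,112],"turn":[0,0,0]},{"translation":[-3,2,114],"turn":[0,0,0]},{"translation":[-3,2,114],"turn":[0,0,0]},{"translation":[-3,2,114],"turn":[0,0,0]},{"translation":[-3,2,114],"turn":[0,0,0]}]'
python3 - <<'E'
from h import *
goto(.4817,.338,1.354,.213)
import h
im=camera('side'); m,c=best('tray','side')
v=np.ones(m.shape,np.uint8); cv2.fillPoly(v,[np.array([[258,194],[375,173],[375,420],[258,420]])],0)
v=v.astype(bool); o=cv2.fillPoly
def fp(i,*a,**k):
    o(i,*a,**k); i[~v]=0; return i
cv2.fillPoly=fp
for z in(.078,.084,.09,.098,.106): print(c,m.sum(),z,fit('side',m&v,[.522,.112,1.6],[(TR[0],z),(TR[1],z-.038)]))
a=np.hstack([cv2.resize(im[150:250,200:300],(400,400)),cv2.resize(im[100:200,165:265],(400,400))])
cv2.imwrite('pics/s8.png',a[:,:,::-1])
E
```

```text
t: 21.5
tool_pos: [0.4834, 0.3339, 0.214]
eef_rot: [0.781, 0.624, 0.0, -0.0]
force: [0.0, 0.7, 0.3]
grip_width: 0.0598
gripper_force: 0.0
t 21.5 pos [0.4834 0.3339 0.214 ] th 1.348 tilt [ 0.  0. -1.] shift [ 3.7 -2.6  1. ] az -0.3 F [0.  0.7 0.3] M [ 0.01  0.   -0.03] j [-0.61  0.99 -0.1   1.6   0.16  0.55 -1.02]
0.57 1678 0.078 (array([0.52117908, 0.11723139, 1.58326804]), np.float64(0.012891949460970073))
0.57 1678 0.084 (array([0.52006614, 0.11311619, 1.59845513]), np.float64(0.013073244809054068))
0.57 1678 0.09 (array([0.5205506 , 0.10550707, 1.65101889]), np.float64(0.014886096260546138))
0.57 1678 0.098 (array([0.51901024, 0.10012245, 1.61108124]), np.float64(0.013326449241182052))
0.57 1678 0.106 (array([0.51852647, 0.09184128, 1.63966323]), np.float64(0.01718567451491455))
```

View pics/s8.png

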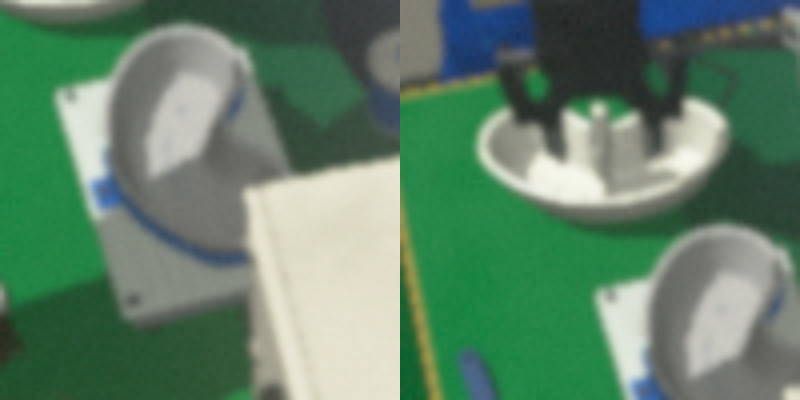

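The tray is home: the side fit at z 0.084 agrees with the top view at (0.52, 0.113, 1.60), and the pan's rim hugs the tray at left. The web stands between the fingers at crop (600,150). I close the gripper and lift.

```bash
python3 -m inch '[{"translation":[4,0,0],"turn":[0,0,0]},{"translation":[4,0,0],"turn":[0,0,0]},{"translation":[4,0,0],"turn":[0,0,0]},{"translation":[4,0,0],"turn":[0,0,0]},{"translation":[4,0,0],"turn":[0,0,0]},{"translation":[4,0,0],"turn":[0,0,0]},{"translation":[4,0,0],"turn":[0,0,0]},{"translation":[4,0,0],"turn":[0,0,0]},{"translation":[4,0,0],"turn":[0,0,0]},{"translation":[4,0,0],"turn":[0,0,0]}]' 1
python3 -c "
from h import *
goto(.521,.112,.03,.213)"
```

```text
t: 22.85
tool_pos: [0.4842, 0.3378, 0.2138]
eef_rot: [0.781, 0.624, 0.0, -0.0]
force: [-1.3, 0.4, 4.7]
grip_width: 0.0109
gripper_force: 59.1
t 22.85 pos [0.4842 0.3378 0.2138] th 1.348 tilt [ 0.  0. -1.] shift [-212.1   85.7    0.8] az 75.5 F [-1.3  0.4  4.7] M [0.07 0.26 0.03] j [-0.62  1.   -0.1   1.59  0.15  0.56 -1.02]
```

```bash
python3 -m inch '[{"translation":[0,0,-20],"turn":[0,0,0]},{"translation":[0,0,-55],"turn":[0,0,0]},{"translation":[0,0,-90],"turn":[0,0,0]},{"translation":[-20,8,-105],"turn":[0,0,8]},{"translation":[-50,19,-105],"turn":[0,0,17]},{"translation":[-85,33,-105],"turn":[0,0,27]},{"translation":[-120,46,-105],"turn":[0,0,37]},{"translation":[-155,60,-105],"turn":[0,0,47]},{"translation":[-185,72,-105],"turn":[0,0,57]},{"translation":[-205,79,-105],"turn":[0,0,67]}]'
python3 -c "
from h import *
goto(.517,.113,.03,.3138)"
```

```text
t: 24.1
tool_pos: [0.5162, 0.1187, 0.3186]
eef_rot: [0.996, 0.086, -0.0, 0.0]
force: [-0.2, 0.7, -1.2]
grip_width: 0.0111
gripper_force: 58.6
t 24.1 pos [0.5162 0.1187 0.3186] th 0.171 tilt [-0.    -0.001 -1.   ] shift [-0.1  5.7  4.8] az 8.1 F [-0.2  0.7 -1.2] M [ 0.08  0.04 -0.01] j [-0.37  0.77  0.16  1.76 -0.19  0.63 -1.51]
```

```bash
python3 -m inch '[{"translation":[0,4,0],"turn":[0,0,5]},{"translation":[0,6,0],"turn":[0,0,8]},{"translation":[0,6,0],"turn":[0,0,8]},{"translation":[0,6,8],"turn":[0,0,8]},{"translation":[0,6,16],"turn":[0,0,8]},{"translation":[0,6,22],"turn":[0,0,8]},{"translation":[0,6,28],"turn":[0,0,8]},{"translation":[0,6,32],"turn":[0,0,8]},{"translation":[0,6,34],"turn":[0,0,8]},{"translation":[0,6,34],"turn":[0,0,8]}]'
python3 -c "
from h import *
goto(.517,.113,.03,.2628)"
```

```text
t: 25.35
tool_pos: [0.5171, 0.1144, 0.2847]
eef_rot: [1.0, 0.02, 0.0, -0.0]
force: [-0.4, -1.5, -1.6]
grip_width: 0.0112
gripper_force: 58.6
t 25.35 pos [0.5171 0.1144 0.2847] th 0.039 tilt [ 0.  0. -1.] shift [-0.2  1.4 21.9] az 0.5 F [-0.4 -1.5 -1.6] M [ 0.01  0.02 -0.05] j [-0.37  0.83  0.17  1.79 -0.24  0.55 -1.57]
```

```bash
python3 -m inch '[{"translation":[0,1,2],"turn":[0,0,0]},{"translation":[0,1,4],"turn":[0,0,0]},{"translation":[0,1,6],"turn":[0,0,0]},{"translation":[0,1,8],"turn":[0,0,0]},{"translation":[0,1,10],"turn":[0,0,0]},{"translation":[0,1,12],"turn":[0,0,0]},{"translation":[0,1,14],"turn":[0,0,0]},{"translation":[0,1,15],"turn":[0,0,0]},{"translation":[0,1,15],"turn":[0,0,0]},{"translation":[0,1,15],"turn":[0,0,0]}]'
python3 -c "
from h import *
goto(.517,.113,.03,.2628)"
```

```text
t: 26.6
tool_pos: [0.5171, 0.1135, 0.2698]
eef_rot: [1.0, 0.02, 0.0, -0.0]
force: [1.0, -0.1, -1.5]
grip_width: 0.0112
gripper_force: 58.6
t 26.6 pos [0.5171 0.1135 0.2698] th 0.039 tilt [ 0.  0. -1.] shift [-0.1  0.5  7. ] az 0.5 F [ 1.  -0.1 -1.5] M [-0.01  0.02 -0.02] j [-0.36  0.85  0.16  1.8  -0.25  0.51 -1.57]
```

No contact yet, with 7 mm to go.

```bash
python3 -m inch '[{"translation":[0,0,1],"turn":[0,0,0]},{"translation":[0,0,2],"turn":[0,0,0]},{"translation":[0,0,3],"turn":[0,0,0]},{"translation":[0,0,4],"turn":[0,0,0]},{"translation":[0,0,5],"turn":[0,0,0]},{"translation":[0,0,5.5],"turn":[0,0,0]},{"translation":[0,0,6],"turn":[0,0,0]},{"translation":[0,0,6],"turn":[0,0,0]},{"translation":[0,0,6],"turn":[0,0,0]},{"translation":[0,0,6],"turn":[0,0,0]}]'
python3 -c "
from h import *
goto(.517,.113,.03,.2628)"
```

```text
t: 27.85
tool_pos: [0.5171, 0.1135, 0.2637]
eef_rot: [1.0, 0.02, -0.0, -0.0]
force: [-0.2, -0.5, -1.5]
grip_width: 0.0111
gripper_force: 58.6
t 27.85 pos [0.5171 0.1135 0.2637] th 0.039 tilt [-0.  0. -1.] shift [-0.1  0.5  0.9] az 0.5 F [-0.2 -0.5 -1.5] M [-0.05  0.02 -0.01] j [-0.36  0.86  0.16  1.8  -0.25  0.5  -1.57]
```

```bash
python3 -m inch '[{"translation":[0,0,0.4],"turn":[0,0,0]},{"translation":[0,0,0.7],"turn":[0,0,0]},{"translation":[0,0,1],"turn":[0,0,0]},{"translation":[0,0,1.3],"turn":[0,0,0]},{"translation":[0,0,1.5],"turn":[0,0,0]},{"translation":[0,0,1.5],"turn":[0,0,0]},{"translation":[0,0,1.5],"turn":[0,0,0]},{"translation":[0,0,1.5],"turn":[0,0,0]},{"translation":[0,0,1.5],"turn":[0,0,0]},{"translation":[0,0,1.5],"turn":[0,0,0]}]'
python3 -c "
from h import *
goto(.517,.113,.03,.2628)"
```

```text
t: 29.1
tool_pos: [0.5171, 0.1134, 0.2628]
eef_rot: [1.0, 0.02, 0.0, -0.0]
force: [-3.9, -0.1, 14.4]
grip_width: 0.0108
gripper_force: 61.0
t 29.1 pos [0.5171 0.1134 0.2628] th 0.039 tilt [ 0.  0. -1.] shift [-0.1  0.4 -0. ] az 0.5 F [-3.9 -0.1 14.4] M [-0.1   0.79  0.08] j [-0.36  0.86  0.16  1.8  -0.25  0.49 -1.57]
```

Contact came at exactly the predicted home height (TCP 0.2628). I ease off a little and open the gripper.

```bash
python3 -m inch '[{"translation":[0,0,-0.4],"turn":[0,0,0]},{"translation":[0,0,-0.4],"turn":[0,0,0]},{"translation":[0,0,-0.4],"turn":[0,0,0]},{"translation":[0,0,-0.4],"turn":[0,0,0]},{"translation":[0,0,-0.4],"turn":[0,0,0]},{"translation":[0,0,-0.4],"turn":[0,0,0]},{"translation":[0,0,-0.4],"turn":[0,0,0]},{"translation":[0,0,-5],"turn":[0,0,0]},{"translation":[0,0,-15],"turn":[0,0,0]},{"translation":[0,0,-30],"turn":[0,0,0]}]' 0.4
python3 -m inch '[{"translation":[0,0,-25],"turn":[0,0,0]},{"translation":[0,0,-60],"turn":[0,0,0]},{"translation":[-10,30,-80],"turn":[0,0,0]},{"translation":[-30,80,-80],"turn":[0,0,0]},{"translation":[-50,130,-80],"turn":[0,0,0]},{"translation":[-70,180,-80],"turn":[0,0,0]},{"translation":[-80,230,-80],"turn":[0,0,0]},{"translation":[-80,260,-80],"turn":[0,0,0]},{"translation":[-80,260,-80],"turn":[0,0,0]},{"translation":[-80,260,-80],"turn":[0,0,0]}]'
python3 - <<'E'
from h import *
goto(.517,.113,.03,.2628)
im=camera('top'); 
for t in('insert','tray'):
    r=finder.masks_of(t,'top')[0]; m=r['mask']; print(t,r['confidence'],m.sum())
    if t=='insert':
        for z in(.091,.1): print(z,fit('top',m,[.522,.112,1.6],[(IN[0],z)]))
a=cv2.resize(im[175:255,195:295],None,fx=8,fy=7.5,interpolation=cv2.INTER_CUBIC)[:,:,::-1]; cv2.imwrite('pics/s9.png',a)
E
```

```text
t: 30.35
tool_pos: [0.5171, 0.1134, 0.2932]
eef_rot: [1.0, 0.02, -0.0, -0.0]
force: [0.2, -0.8, -0.2]
grip_width: 0.0511
gripper_force: 0.0
t: 31.6
tool_pos: [0.4474, -0.1488, 0.3727]
eef_rot: [1.0, 0.02, 0.0, -0.0]
force: [0.8, -0.0, -0.2]
grip_width: 0.0509
gripper_force: 0.0
t 31.6 pos [ 0.4474 -0.1488  0.3727] th 0.04 tilt [ 0.  0. -1.] shift [  79.9 -258.8  110. ] az 0.6 F [ 0.8 -0.  -0.2] M [-0.04 -0.02 -0.03] j [ 0.17  0.61  0.15  1.9  -0.14  0.64 -1.13]
insert 0.96 2193
0.091 (array([0.52336407, 0.11303361, 1.62210452]), np.float64(0.03417426725527602))
0.1 (array([0.52278107, 0.11212092, 1.62512137]), np.float64(0.02607512397957457))
tray 0.51 27
```

View pics/s9.png

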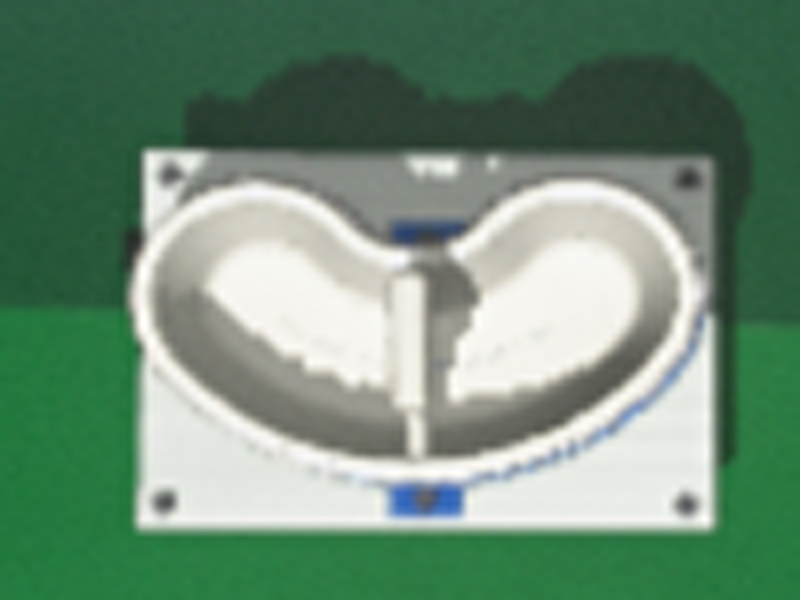

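The insert sits squarely in the tray, with its outlines concentric, the shadow outline hardly changed and the grip at crop (408,340). The gripper is clear, so I hand the job in.

```bash
python3 -c "
from plant import ctrl
print(ctrl.finish_job())"
```

```text
the job is handed in; nothing more can be done
None
```

The tray is turned and seated home in the pan, the insert is lowered fully home in it and released, and the job was handed in at about 32 s; the tins and weights were never approached, and no verdict came back.

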